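# Set the glazed vases on their stilts for the glaze firing

### The arm

A 6-joint arm with a two-finger parallel gripper is mounted at the origin on the work surface. World frame = base frame: x ahead of the robot, y to its left, z up, the work surface at z = 0. Lengths are in mm, angles in degrees, forces in N, time in s.
With the tool pointing down it reaches from about 300 to 850 mm from the base axis. Payload 4.2 kg.
Tool frame: the origin (TCP) lies at the very end of the fingers, on their centre line; the grasp point (between the pads) lies 19 mm behind it (env.grasp_offset is the distance from the TCP to the grasp point, in mm); z points along the fingers, y is the line along which they close (so a half turn about z gives the same grasp; the last joint's range is limited). The gripper opens to 91 mm and grips with 3 to 60 N. Pads are 32 mm wide; open, the fingers measure 118 mm over their backs; the gripper's body (76 mm by 178 mm) begins 60 mm behind the grasp point.
Start: joints at [-68.927, 18.312, 89.639, -0, 72.044, -1.146], TCP at [217.442, -532.318, 213.976] pointing down, gripper open.
Joint ranges: [-177.97, 177.97], [-48.28, 115.42], [12.27, 149.76], [-77.06, 257.06], [2.81, 150.46], [-146.56, 146.56]. Speed limits (degrees/s): [147.25, 147.25, 180, 180, 180, 180].

### API

Orientations are given as [roll, pitch, yaw] about the fixed x, y, z axes, in that order (R = Rz(yaw) Ry(pitch) Rx(roll)).
In Python, from workcell import env gives the robot as it stands. The module is installed in compiled form; this text tells all that it offers.
- The arm moves only by the tool send_rows, never from a script. Its argument "motion" is a list of rows, each an object of numbers: "tx", "ty", "tz": the shift along the tool's x, y, z in units of 500 mm (1.0 is 500 mm); "rx", "ry", "rz": the turn, a rotation vector about the tool's x, y, z in units of 30 degrees (1.0 is 30 degrees); "gripper": the closure, from -1 (fully open) to 1 (shut). In form: [{"tx": .., "ty": .., "tz": .., "rx": .., "ry": .., "rz": .., "gripper": ..}, ...]. A call has 1 to 12 rows; each row shifts and turns the commanded pose from where the row before left it, along the tool's axes as they then stand; what a row does not reach is not made up. A row lasts 1/8 s, in which the tool goes at most 62.5 mm and 10.7 degrees, less where a joint would pass 70% of its speed; a pose out of reach is approached as far as the arm can. A call with a number of a shift or a turn outside -1 to 1 is refused whole. A call with a gripper value outside its range is refused whole. The fingers move at their own pace and stop on an object; "grip_force" is the grip in N (left out, the last holds). Time passes only in rows, so rows that do not move let the fingers close. It gives the time, the measured TCP pose, the force, the opening and the grip force at its end, in the units of the state.
- env.state(): the state, without advancing time (a new reading comes with each control period).
- env.grab_frame(name): name is "scene" or "side" or "wrist"; returns a dict with "frame" (420x560x3 uint8, red, green, blue), "vertical_fov" (degrees; the focal length in pixels is half the picture's height over the tangent of half this angle, whatever the lens; pixels are square), "cx", "cy" (the principal point, pixels), "rvec" (rotation vector, rad) and "tvec" (3), from world to camera coordinates, as OpenCV has them; the wrist camera has in their place "T_tool_cam" (4x4, takes a point from camera to tool coordinates, whose origin is the TCP and whose axes are the flange's). Camera axes: x right, y down, z forward; pixel columns grow to the right and rows downward; lengths in mm; the calibration is good to about 2 mm. The wrist camera is an equidistant fisheye: a pixel r from the principal point sees the ray r / f radians off the axis. A picture is of the moment at which its call begins: read the wrist's pose just before it. There is no depth.
- env.job_done(): hands the job in; it is judged then, once.
The state is a dict: "time_s": time; "qpos": joint angles; "qvel": joint speeds; "effort": joint torques, N m; "ee_pos": TCP position; "ee_rot": TCP orientation; "force": force on the tool from outside, world axes, zero at the start; "torque": the same for the moment, N m; "gripper_width": finger opening in mm; "gripper_force": force on a finger pad.
Only numpy, scipy, OpenCV 4.12 (cv2) and the standard library are available. Lean on these libraries where they do the work, as an engineer would, in place of code of your own. Each camera call takes 0.05 s, during which the arm holds its last target. There are 200 camera calls.

### The job

Load the kiln shelf for the glaze firing: carry the three glazed vases (blue, green and yellow) from the ware board and stand each one upright and centred on the points of the stilt that fits its foot, the smallest vase on the smallest stilt, the middle one on the middle one, the largest on the largest. The stilts stay where they stand on the shelf, and the unglazed terracotta vases and the cone pack are left alone.

Things in the scene. Friction and masses are not known exactly. Their poses are not given: they have to be found in the camera images.
- blue_vase_center (a point): Blue glazed vase, small size: bottle vase 84 mm tall, upright on the ware board at the start. Flat round foot 62 mm across, belly 66 mm, shoulder sloping in up to 43 mm, then a straight round neck 26 mm across over the top 41 mm: grip it there. This point is on its axis half-way up, 42 mm above the foot; z runs up the axis.
- green_vase_center (a point): Green glazed vase, middle size: bottle vase 98 mm tall, upright on the ware board at the start. Flat round foot 76 mm across, belly 80 mm, shoulder sloping in up to 54 mm, then a straight round neck 28 mm across over the top 44 mm: grip it there. This point is on its axis half-way up, 49 mm above the foot; z runs up the axis.
- yellow_vase_center (a point): Yellow glazed vase, large size: bottle vase 112 mm tall, upright on the ware board at the start. Flat round foot 90 mm across, belly 94 mm, shoulder sloping in up to 64 mm, then a straight round neck 30 mm across over the top 48 mm: grip it there. This point is on its axis half-way up, 56 mm above the foot; z runs up the axis.
- stilt_small: Small stilt, loose on the kiln shelf: white ceramic star of three arms 8 mm high, reaching 25 mm from its centre, each with an upright point 21 mm from the centre, its tip 18 mm above the underside. The small vase (foot 62 mm across) stands on the tips, its foot 18 mm above the shelf. Origin: centre of the underside, at the shelf's top; z up, x along one arm.
- stilt_middle: Middle stilt, loose on the kiln shelf: white ceramic star of three arms 8 mm high, reaching 32 mm from its centre, each with an upright point 28 mm from the centre, its tip 18 mm above the underside. The middle vase (foot 76 mm across) stands on the tips, its foot 18 mm above the shelf. Origin: centre of the underside, at the shelf's top; z up, x along one arm.
- stilt_large: Large stilt, loose on the kiln shelf: white ceramic star of three arms 8 mm high, reaching 39 mm from its centre, each with an upright point 35 mm from the centre, its tip 18 mm above the underside. The large vase (foot 90 mm across) stands on the tips, its foot 18 mm above the shelf. Origin: centre of the underside, at the shelf's top; z up, x along one arm.
- kiln_shelf: Dark grey kiln shelf, fixed, 300 (x) x 400 (y) mm, top 35 mm above the table, to the robot's left or right; origin at table height under its centre. On it stand three fixed buff posts, 36 mm square, 140 mm tall, at x, y = (-125, -175), (-125, 175), (125, 0) mm: keep clear. On the other side lies the plywood ware board, 280 x 380 mm, top 25 mm above the table, with all five vases.
- cone_pack: Witness cone pack, a bystander loose on the kiln shelf near its robot-side edge: brown clay bar 20 x 60 x 16 mm with three small pale pointed cones, about 73 mm tall in all. To be left alone. Origin: centre of its underside.
- bisque_small_center (a point): Unglazed terracotta-coloured vase, a bystander to be left alone, small size: bottle vase 84 mm tall, upright on the ware board at the start. Flat round foot 62 mm across, belly 66 mm, shoulder sloping in up to 43 mm, then a straight round neck 26 mm across over the top 41 mm. This point is on its axis half-way up, 42 mm above the foot; z runs up the axis.
- bisque_large_center (a point): Unglazed terracotta-coloured vase, a bystander to be left alone, large size: bottle vase 112 mm tall, upright on the ware board at the start. Flat round foot 90 mm across, belly 94 mm, shoulder sloping in up to 64 mm, then a straight round neck 30 mm across over the top 48 mm. This point is on its axis half-way up, 56 mm above the foot; z runs up the axis.
Not all that is in view belongs to the job. Leave any pink, purple or white look-alike of the part that bears blue_vase_center alone.

How it is judged:
By the outcome, as a careful person would: the job done as asked, in the order asked, and still so for the second after the job is handed in, with the robot touching nothing.
It also fails if it takes over 109 s, if anything falls off the work surface, if the arm or the gripper's body presses on something with over 40 N, if the wrist force passes 120 N, or if a joint passes its speed limit or range.

## Working session

There is one attempt and no reset: what is moved stays moved. The work goes in short steps, Python scripts to look and compute and a tool call to move; the robot and the scene stay as the last step left them, time stands still between calls to the robot, and variables do not carry over. Pictures are saved under pics/ and viewed, at most 14 in all, crops included, and the job is handed in when it is done.

Besides the shell and the picture viewer there is one more tool, called by a JSON object that holds its "name" and its "arguments", one argument or row to a line. send_rows: Moves the arm, as the interface text tells. Shifts and turns lie within -1 to 1; 1 stands for 500 mm of shift or 30 degrees of turn. Its arguments: {"type":"object","properties":{"motion":{"type":"array"},"grip_force":{"type":"number"}},"required":["motion"]}

```bash
mkdir -p pics; ls; python3 - <<'E'
from workcell import env
import cv2,numpy as np,pickle
s=env.state();print({k:np.round(v,2) for k,v in s.items()})
for n in("scene","side","wrist"):
    f=env.grab_frame(n);pickle.dump((f,s),open(f'{n}0.pkl','wb'))
    cv2.imwrite(f'pics/{n}0.png',f['frame'][:,:,::-1])
    print(n,{k:np.round(v,3) for k,v in f.items() if k!='frame'})
E
```

```text
pics
{'time_s': np.float64(0.0), 'qpos': array([-68.93,  18.35,  89.71,  -0.  ,  72.04,  -1.15]), 'qvel': array([-0.1 , -0.05, -0.07, -0.01,  0.09, -0.03]), 'effort': array([  0.  , -41.24, -23.2 ,   0.07,   0.05,  -0.  ]), 'ee_pos': array([ 217.23, -531.85,  213.11]), 'ee_rot': array([-179.9 ,   -0.  ,   22.22]), 'force': array([-0.01, -0.16, -0.84]), 'torque': array([ 0.04, -0.01, -0.04]), 'gripper_force': np.float64(0.0), 'gripper_width': np.float64(91.5)}
scene {'vertical_fov': np.float64(56.55), 'cx': np.float64(279.225), 'cy': np.float64(209.366), 'rvec': array([ 0.972,  2.458, -1.031]), 'tvec': array([ 368.766, -114.673, 1258.65 ])}
side {'vertical_fov': np.float64(44.944), 'cx': np.float64(270.958), 'cy': np.float64(211.887), 'rvec': array([ 0.489, -2.814,  0.993]), 'tvec': array([ 369.572,  205.725, 1169.501])}
wrist {'vertical_fov': np.float64(65.706), 'cx': np.float64(278.149), 'cy': np.float64(213.011), 'T_tool_cam': array([[-0.00000e+00, -9.57000e-01, -2.91000e-01,  8.14210e+01],
       [ 1.00000e+00, -0.00000e+00,  0.00000e+00,  2.70000e-02],
       [-0.00000e+00, -2.91000e-01,  9.57000e-01, -1.70849e+02],
       [ 0.00000e+00,  0.00000e+00,  0.00000e+00,  1.00000e+00]])}
```

View pics/scene0.png

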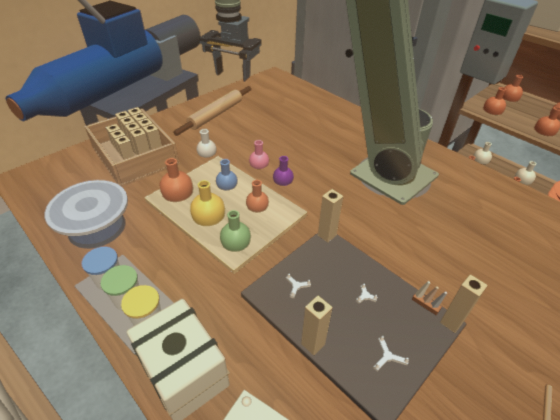

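View pics/side0.png

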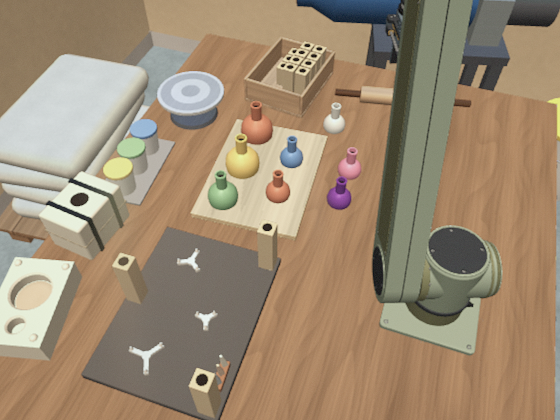

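View pics/wrist0.png

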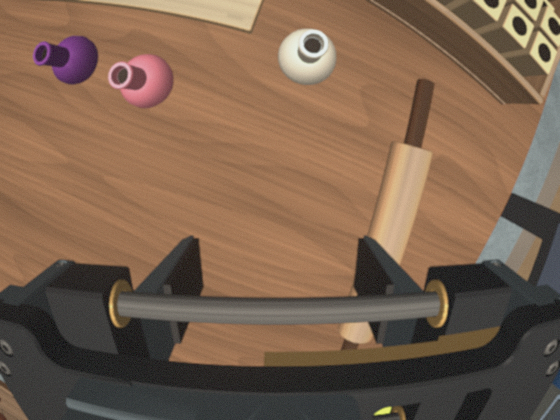

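The pictures show all five vases on the board, the three stilts on the shelf (scene: large at ~(389,354), small at ~(366,294), middle at ~(297,286)), and decoys off the board. The wrist view shows only decoys. Next I'll fit the vases by their neck tops and bodies, and the stilts by their silhouettes.

```bash
cat > h.py <<'E'
import cv2,numpy as np,pickle
from scipy.optimize import minimize
from scipy.spatial.transform import Rotation as R
def cam(f):
    """-> f, c, Rcw, tcw, fisheye"""
    return f['frame'].shape[0]/2/np.tan(np.radians(f['vertical_fov'])/2)
def extr(f,s):
    if 'rvec' in f: return R.from_rotvec(np.ravel(f['rvec'])).as_matrix(),np.ravel(f['tvec']),False
    T=np.eye(4);T[:3,:3]=R.from_euler('xyz',s['ee_rot'],degrees=True).as_matrix();T[:3,3]=s['ee_pos']
    W=np.linalg.inv(T@f['T_tool_cam']);return W[:3,:3],W[:3,3],True
def proj(P,f,s):
    A,t,fe=extr(f,s);p=np.atleast_2d(P)@A.T+t;F=cam(f)
    r=np.hypot(p[:,0],p[:,1])+1e-9
    k=np.arctan2(r,p[:,2])/r*F if fe else F/p[:,2]
    return np.c_[p[:,0]*k+f['cx'],p[:,1]*k+f['cy']]
def ray(px,z,f,s):
    A,t,fe=extr(f,s);F=cam(f);d=(np.atleast_2d(px)-[f['cx'],f['cy']])/F
    if fe:
        r=np.linalg.norm(d,axis=1,keepdims=True)+1e-12;v=np.c_[d/r*np.sin(r),np.cos(r)]
    else: v=np.c_[d,np.ones(len(d))]
    v=v@A;o=-A.T@t;return o+v*((z-o[2])/v[:,2:])
def poly(pts,sh=8):return np.round(np.array(pts)*2**sh).astype(np.int32)
SC=4
def fill(hulls,shape,off):
    m=np.zeros((shape[0]*SC,shape[1]*SC),np.uint8)
    for h in hulls: cv2.fillPoly(m,[poly((np.asarray(h)-off+.5)*SC-.5)],255,shift=8)
    return cv2.resize(m,(shape[1],shape[0]),interpolation=cv2.INTER_AREA)/255.
def vase_hulls(x,y,z0,f,s,foot,belly,sh,neck,h):
    a=np.linspace(0,2*np.pi,40,endpoint=False);c=np.c_[np.cos(a),np.sin(a)]
    pr=[(0,foot/2),(sh*.4,belly/2),(sh,neck/2),(h,neck/2)]
    rings=[proj(np.c_[[x,y]+c*r,np.full(40,z0+zz)],f,s) for zz,r in pr]
    return [cv2.convexHull(np.vstack(rings[i:i+2]).astype(np.float32))[:,0] for i in range(3)]
def stilt_hulls(x,y,yaw,f,s,reach,pr,z0=35,w=4):
    out=[]
    for k in range(3):
        a=np.radians(yaw+120*k);u=np.array([np.cos(a),np.sin(a)]);v=np.array([-u[1],u[0]])
        q=[[x,y]+u*l+v*m for l in(-2,reach) for m in(-w,w)]
        P=np.vstack([np.c_[q,np.full(4,z0+zz)] for zz in(0,8)])
        out.append(cv2.convexHull(proj(P,f,s).astype(np.float32))[:,0])
        P=np.array([[*([x,y]+u*pr+np.array([i,j])*(3 if zz<18 else 1)),z0+zz] for i in(-1,1) for j in(-1,1) for zz in(8,18)])
        out.append(cv2.convexHull(proj(P,f,s).astype(np.float32))[:,0])
    return out
def fit(model,p0,views,scale,fixed=None):
    """views: (f,s,mask); model(p,f,s)->hulls. soft IoU."""
    def cost(p):
        c=0
        for f,s,m in views:
            r=fill(model(p,f,s),m.shape,np.zeros(2));c+=1-np.minimum(r,m).sum()/np.maximum(r,m).sum()
        return c/len(views)
    p0=np.array(p0,float);sim=np.vstack([p0]+[p0+np.eye(len(p0))[i]*scale[i] for i in range(len(p0))])
    o=minimize(cost,p0,method='Nelder-Mead',options=dict(initial_simplex=sim,xatol=.05,fatol=1e-4,maxiter=200));return o.x,o.fun
D=dict(S=(62,66,43,26,84),M=(76,80,54,28,98),L=(90,94,64,30,112))
ST=dict(small=(25,21),middle=(32,28),large=(39,35))
def blob(mask,near):
    n,l,st,c=cv2.connectedComponentsWithStats(mask.astype(np.uint8))
    i=1+np.argmin(np.linalg.norm(c[1:]-near,axis=1)+1e4*(st[1:,4]<25));return (l==i).astype(float)
def hsv(f):return cv2.cvtColor(f['frame'],cv2.COLOR_RGB2HSV)
def huemask(f,h0,h1,smin):
    H=hsv(f);m=(H[...,0]>=h0)&(H[...,0]<=h1)&(H[...,1]>smin);return cv2.morphologyEx(m.astype(np.uint8),cv2.MORPH_CLOSE,np.ones((5,5)))
def stmask(f):
    return (cv2.cvtColor(f['frame'],cv2.COLOR_RGB2GRAY)>125)
E
python3 - <<'E'
from h import *
sc=pickle.load(open('scene0.pkl','rb'));sd=pickle.load(open('side0.pkl','rb'))
V={'blue':('S',(225,164),(292,140)),'green':('M',(234,215),(221,174)),'yellow':('L',(205,185),(241,138)),'bS':('S',(257,184),(279,174)),'bL':('L',(172,163),(256,105))}
for n,(k,a,b) in V.items():
    z=25+D[k][4];print(n,ray(a,z,*sc).round(0)[0,:2],ray(b,z,*sd).round(0)[0,:2])
for n,a,b in(('middle',(297,287),(192,262)),('small',(366,295),(206,319)),('large',(389,355),(147,356))):
    print(n,ray(a,43,*sc).round(0)[0,:2],ray(b,43,*sd).round(0)[0,:2])
for n,px in(('b',(227,178)),('g',(235,238)),('y',(207,210)),('s',(366,294))): print(n,hsv(sc[0])[px[1]-1:px[1]+2,px[0]].tolist())
print('shelf corners',ray([(243,294),(461,318),(331,236)],35,*sc).round(0)[:,:2].tolist(), 'cone',ray((430,300),40,*sc).round(0),'posts top',ray([(332,195),(318,306),(474,284)],175,*sc).round(0)[:,:2].tolist())
E
```

```text
blue [ 450. -287.] [ 438. -292.]
green [568. -99.] [ 561. -103.]
yellow [ 562. -222.] [ 556. -226.]
bS [ 441. -161.] [ 430. -164.]
bL [ 574. -357.] [ 567. -363.]
middle [561. 113.] [549. 112.]
small [463. 233.] [457. 235.]
large [542. 351.] [537. 352.]
b [[105, 60, 196], [106, 60, 190], [106, 63, 185]]
g [[45, 74, 186], [45, 76, 181], [45, 78, 176]]
y [[28, 122, 214], [27, 125, 212], [26, 129, 210]]
s [[70, 7, 221], [65, 7, 221], [70, 7, 221]]
shelf corners [[660.0, 39.0], [353.0, 408.0], [380.0, 58.0]] cone [[366. 338.  40.]] posts top [[387.0, 47.0], [632.0, 227.0], [379.0, 397.0]]
```

```bash
cat > fitall.py <<'E'
from h import *
V={'blue':('S',444,-290,98,125,50),'green':('M',565,-101,36,75,55),'yellow':('L',559,-224,21,33,105)}
S={'middle':(555,112),'small':(460,234),'large':(540,351)}
def run(named):
    for n,(k,x,y,h0,h1,sm) in V.items():
        for vn in named:
            f,s=vn; c=proj([x,y,25+D[k][4]*.4],f,s)[0]
            if not(30<c[0]<530 and 20<c[1]<400):continue
            m=blob(huemask(f,h0,h1,sm),c)
            p,e=fit(lambda p,f,s:vase_hulls(*p,25,f,s,*D[k]),[x,y],[(f,s,m)],[6,6]);print(n,p.round(1),'area',m.sum(),'loss',round(e,3))
    for n,(x,y) in S.items():
        for f,s in named:
            c=proj([x,y,43],f,s)[0]
            if not(30<c[0]<530 and 20<c[1]<400):continue
            m=blob(stmask(f),c)
            best=min((fit(lambda p,f,s:stilt_hulls(*p,f,s,*ST[n]),[x,y,a],[(f,s,m)],[6,6,20]) for a in(0,40,80)),key=lambda r:r[1])
            print(n,best[0].round(1),'area',m.sum(),'loss',round(best[1],3))
if __name__=='__main__':
    import sys
    run([pickle.load(open(a,'rb')) for a in sys.argv[1:]])
E
python3 fitall.py scene0.pkl side0.pkl
```

```text
blue [ 432.7 -310.1] area 224.0 loss 0.509
blue [ 441.9 -302.1] area 460.0 loss 0.127
green [ 563.5 -109.5] area 807.0 loss 0.091
green [ 565.9 -106.3] area 805.0 loss 0.068
yellow [ 556.2 -239.2] area 932.0 loss 0.148
yellow [ 561.5 -234.7] area 777.0 loss 0.271
middle [556.6 105.7  25.1] area 233.0 loss 0.189
middle [555.  107.4  26.4] area 239.0 loss 0.237
small [461.2 230.9 112.1] area 191.0 loss 0.182
small [460.6 232.   -6.6] area 218.0 loss 0.247
large [542.4 348.8  -2.7] area 392.0 loss 0.179
large [541.4 350.3  -0.6] area 371.0 loss 0.208
```

{"name": "send_rows", "arguments": {
  "motion": [
    {"rz": -0.34, "tz": -0.1},
    {"rz": -0.34, "tz": -0.1},
    {"rz": -0.34},
    {"rz": -0.34},
    {"rz": -0.34},
    {"rz": -0.34},
    {"rz": -0.22},
    {"tx": 0}
  ]
}}

```text
invalid input at $.motion[0]: expected keys tx, ty, tz, rx, ry, rz, gripper
```

{"name": "send_rows", "arguments": {
  "motion": [
    {"tx": 0, "ty": 0, "tz": -0.03, "rx": 0, "ry": 0, "rz": -0.34, "gripper": -1},
    {"tx": 0, "ty": 0, "tz": -0.03, "rx": 0, "ry": 0, "rz": -0.34, "gripper": -1},
    {"tx": 0, "ty": 0, "tz": -0.03, "rx": 0, "ry": 0, "rz": -0.34, "gripper": -1},
    {"tx": 0, "ty": 0, "tz": -0.03, "rx": 0, "ry": 0, "rz": -0.34, "gripper": -1},
    {"tx": 0, "ty": 0, "tz": -0.03, "rx": 0, "ry": 0, "rz": -0.34, "gripper": -1},
    {"tx": 0, "ty": 0, "tz": -0.02, "rx": 0, "ry": 0, "rz": -0.34, "gripper": -1},
    {"tx": 0, "ty": 0, "tz": 0, "rx": 0, "ry": 0, "rz": -0.22, "gripper": -1},
    {"tx": 0, "ty": 0, "tz": 0, "rx": 0, "ry": 0, "rz": 0, "gripper": -1}
  ]
}}

```text
time_s: 1.15
ee_pos: [217.4, -532.2, 298.7]
ee_rot: [-180.0, -0.0, 89.9]
force: [0.2, -0.1, -0.2]
gripper_width: 91.2
gripper_force: 0.0
```

{"name": "send_rows", "arguments": {
  "motion": [
    {"tx": 0.076, "ty": 0.058, "tz": 0, "rx": 0, "ry": 0, "rz": 0, "gripper": -1},
    {"tx": 0.076, "ty": 0.058, "tz": 0, "rx": 0, "ry": 0, "rz": 0, "gripper": -1},
    {"tx": 0.076, "ty": 0.058, "tz": 0, "rx": 0, "ry": 0, "rz": 0, "gripper": -1},
    {"tx": 0.076, "ty": 0.058, "tz": 0, "rx": 0, "ry": 0, "rz": 0, "gripper": -1},
    {"tx": 0.076, "ty": 0.058, "tz": 0, "rx": 0, "ry": 0, "rz": 0, "gripper": -1},
    {"tx": 0.076, "ty": 0.058, "tz": 0, "rx": 0, "ry": 0, "rz": 0, "gripper": -1},
    {"tx": 0.076, "ty": 0.058, "tz": 0, "rx": 0, "ry": 0, "rz": 0, "gripper": -1},
    {"tx": 0.076, "ty": 0.058, "tz": 0, "rx": 0, "ry": 0, "rz": 0, "gripper": -1},
    {"tx": 0.076, "ty": 0.058, "tz": 0, "rx": 0, "ry": 0, "rz": 0, "gripper": -1},
    {"tx": 0.076, "ty": 0.058, "tz": 0, "rx": 0, "ry": 0, "rz": 0, "gripper": -1},
    {"tx": 0, "ty": 0, "tz": 0, "rx": 0, "ry": 0, "rz": 0, "gripper": -1},
    {"tx": 0, "ty": 0, "tz": 0, "rx": 0, "ry": 0, "rz": 0, "gripper": -1}
  ]
}}

```text
time_s: 2.65
ee_pos: [506.9, -152.4, 298.6]
ee_rot: [-179.9, 0.0, 90.0]
force: [-0.4, -0.3, 0.4]
gripper_width: 91.0
gripper_force: 0.0
```

```bash
cat > snap.py <<'E'
from workcell import env
from h import *
import sys
n=sys.argv[1];c=sys.argv[2] if len(sys.argv)>2 else 'wrist'
s=env.state();f=env.grab_frame(c);pickle.dump((f,s),open(n+'.pkl','wb'));cv2.imwrite(f'pics/{n}.png',f['frame'][:,:,::-1])
print({k:np.round(s[k],2).tolist() for k in('time_s','ee_pos','ee_rot','qpos','force')})
E
python3 snap.py w1; python3 fitall.py w1.pkl
```

```text
{'time_s': 2.65, 'ee_pos': [506.9, -152.43, 298.61], 'ee_rot': [-179.94, 0.02, 89.98], 'qpos': [-17.95, 11.76, 86.58, -0.04, 81.71, -17.93], 'force': [-0.44, -0.33, 0.39]}
blue [ 438.6 -305.4] area 1306.0 loss 0.236
green [ 563.2 -107.4] area 2544.0 loss 0.116
yellow [ 566.2 -245.4] area 2073.0 loss 0.436
```

View pics/w1.png

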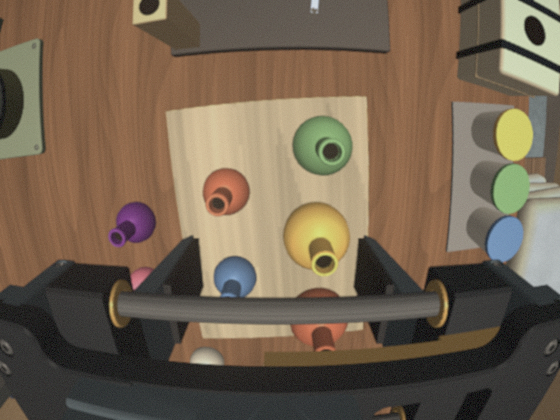

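The wrist view shows the green neck rim at (331,150), the yellow rim at (323,262), and blue partly hidden by the crossbar at (232,290).

```bash
python3 - <<'E'
from h import *
w=pickle.load(open('w1.pkl','rb'))
print('green',ray((331,151),123,*w),'yellow',ray((323.5,262),137,*w),'bS',ray((218,204),109,*w))
# body outlines by foreground vs board colour
H=hsv(w[0])
for p in((234,275),(235,262),(315,235),(290,225),(322,140),(200,180)): print(p,H[p[1],p[0]])
E
```

```text
green [[ 562.33286668 -106.129691    123.        ]] yellow [[ 557.07209665 -229.65698697  137.        ]] bS [[ 435.60484981 -168.99700753  109.        ]]
(234, 275) [106  82 181]
(235, 262) [105  80 127]
(315, 235) [ 29 115 216]
(290, 225) [ 19 139 171]
(322, 140) [47 69 92]
(200, 180) [ 18  66 212]
```

{"name": "send_rows", "arguments": {
  "motion": [
    {"tx": -0.08, "ty": -0.02, "tz": 0, "rx": 0, "ry": 0, "rz": 0, "gripper": -1},
    {"tx": -0.08, "ty": -0.02, "tz": 0, "rx": 0, "ry": 0, "rz": 0, "gripper": -1},
    {"tx": -0.08, "ty": -0.02, "tz": 0, "rx": 0, "ry": 0, "rz": 0, "gripper": -1},
    {"tx": -0.08, "ty": -0.02, "tz": 0, "rx": 0, "ry": 0, "rz": 0, "gripper": -1},
    {"tx": -0.08, "ty": -0.02, "tz": 0, "rx": 0, "ry": 0, "rz": 0, "gripper": -1},
    {"tx": 0, "ty": 0, "tz": 0, "rx": 0, "ry": 0, "rz": 0, "gripper": -1},
    {"tx": 0, "ty": 0, "tz": 0, "rx": 0, "ry": 0, "rz": 0, "gripper": -1}
  ]
}}

```text
time_s: 3.58
ee_pos: [456.6, -352.4, 299.0]
ee_rot: [-180.0, -0.0, 89.9]
force: [-0.0, -0.1, -0.1]
gripper_width: 91.6
gripper_force: 0.0
```

```bash
python3 snap.py w2; python3 fitall.py w2.pkl
```

```text
{'time_s': 3.58, 'ee_pos': [456.61, -352.38, 298.96], 'ee_rot': [-180.0, -0.04, 89.9], 'qpos': [-38.82, 16.25, 80.47, 0.03, 83.3, -38.72], 'force': [-0.04, -0.05, -0.08]}
blue [ 439.  -301.2] area 1526.0 loss 0.227
yellow [ 569.2 -226.7] area 2058.0 loss 0.476
```

View pics/w2.png

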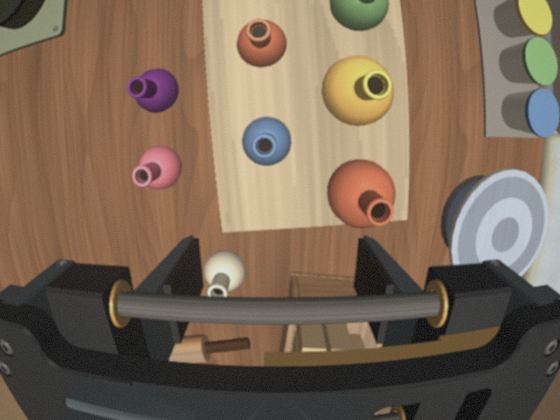

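Blue is now nearly under the camera: rim at (265,147), body at (267,141). The yellow rim is at (377,85).

```bash
python3 - <<'E'
from h import *
w=pickle.load(open('w2.pkl','rb'))
print('blue',ray((265,147),109,*w),'yellow',ray((376.5,85),137,*w),'bS',ray((259.5,31),109,*w),'bL',ray((379,210),137,*w))
# rim circles by gradient of the dark hole + outline overlay
im=w[0]['frame'][:,:,::-1].copy();im=cv2.resize(im,None,fx=4,fy=4,interpolation=cv2.INTER_CUBIC)
a=np.linspace(0,6.3,60)
for k,(x,y) in {'S':(441.5,-294),'L':(557,-229)}.items():
    for z,r in((0,D[k][0]/2),(D[k][2]*.4,D[k][1]/2),(D[k][4],D[k][3]/2)):
        p=proj(np.c_[x+r*np.cos(a),y+r*np.sin(a),np.full(60,25+z)],*w)
        cv2.polylines(im,[np.round((p+.5)*4).astype(int)],True,(0,0,255) if z else (255,255,0),1)
cv2.imwrite('pics/ov.png',im[120:700,900:1690])
E
```

```text
blue [[ 441.0053656  -303.40777751  109.        ]] yellow [[ 557.25773729 -233.3985218   137.        ]] bS [[ 435.46021635 -172.08901541  109.        ]] bL [[ 566.58624379 -368.07175663  137.        ]]
```

View pics/ov.png

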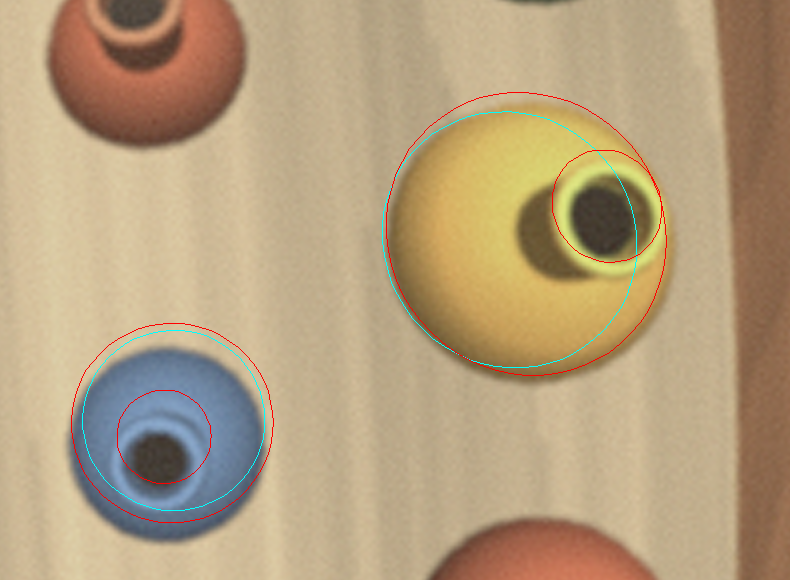

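{"name": "send_rows", "arguments": {
  "motion": [
    {"tx": 0.05, "ty": -0.016, "tz": 0.06, "rx": 0, "ry": 0, "rz": 0, "gripper": -1},
    {"tx": 0.05, "ty": -0.016, "tz": 0.06, "rx": 0, "ry": 0, "rz": 0, "gripper": -1},
    {"tx": 0, "ty": 0, "tz": 0.08, "rx": 0, "ry": 0, "rz": 0, "gripper": -1},
    {"tx": 0, "ty": 0, "tz": 0.08, "rx": 0, "ry": 0, "rz": 0, "gripper": -1},
    {"tx": 0, "ty": 0, "tz": 0.08, "rx": 0, "ry": 0, "rz": 0, "gripper": -1},
    {"tx": 0, "ty": 0, "tz": 0.05, "rx": 0, "ry": 0, "rz": 0, "gripper": -1},
    {"tx": 0, "ty": 0, "tz": 0.036, "rx": 0, "ry": 0, "rz": 0, "gripper": -1},
    {"tx": 0, "ty": 0, "tz": 0, "rx": 0, "ry": 0, "rz": 0, "gripper": -1},
    {"tx": 0, "ty": 0, "tz": 0, "rx": 0, "ry": 0, "rz": 0, "gripper": -1}
  ]
}}

```text
time_s: 4.75
ee_pos: [442.1, -302.1, 76.9]
ee_rot: [179.9, 0.1, 90.1]
force: [-0.8, -0.3, -0.1]
gripper_width: 91.0
gripper_force: 0.0
```

```bash
python3 snap.py s1 side;python3 - <<'E'
from h import *
f,s=pickle.load(open('s1.pkl','rb'))
im=cv2.resize(f['frame'][60:240,180:380,::-1],None,fx=3.3,fy=3.3,interpolation=cv2.INTER_CUBIC);cv2.imwrite('pics/s1c.png',im)
E
```

```text
{'time_s': 4.75, 'ee_pos': [442.08, -302.1, 76.92], 'ee_rot': [179.92, 0.06, 90.06], 'qpos': [-35.58, 21.99, 105.99, 0.0, 51.92, -35.64], 'force': [-0.84, -0.3, -0.12]}
```

View pics/s1c.png

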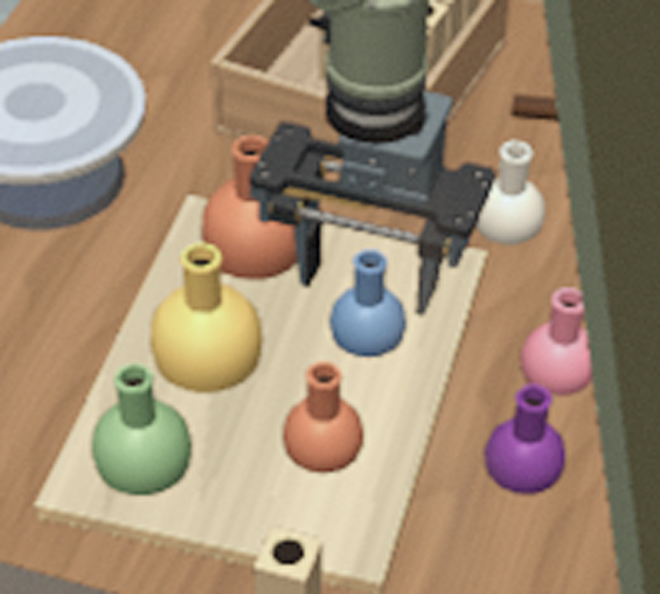

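The neck stands midway between the fingers, so I'll close and lift.

{"name": "send_rows", "arguments": {
  "motion": [
    {"tx": 0, "ty": 0, "tz": 0, "rx": 0, "ry": 0, "rz": 0, "gripper": 1},
    {"tx": 0, "ty": 0, "tz": 0, "rx": 0, "ry": 0, "rz": 0, "gripper": 1},
    {"tx": 0, "ty": 0, "tz": 0, "rx": 0, "ry": 0, "rz": 0, "gripper": 1},
    {"tx": 0, "ty": 0, "tz": 0, "rx": 0, "ry": 0, "rz": 0, "gripper": 1},
    {"tx": 0, "ty": 0, "tz": 0, "rx": 0, "ry": 0, "rz": 0, "gripper": 1},
    {"tx": 0, "ty": 0, "tz": 0, "rx": 0, "ry": 0, "rz": 0, "gripper": 1},
    {"tx": 0, "ty": 0, "tz": 0, "rx": 0, "ry": 0, "rz": 0, "gripper": 1},
    {"tx": 0, "ty": 0, "tz": 0, "rx": 0, "ry": 0, "rz": 0, "gripper": 1}
  ],
  "grip_force": 25
}}

```text
time_s: 5.8
ee_pos: [441.3, -302.2, 75.9]
ee_rot: [-180.0, -0.0, 90.0]
force: [0.0, -0.2, -1.0]
gripper_width: 26.0
gripper_force: 25.0
```

{"name": "send_rows", "arguments": {
  "motion": [
    {"tx": 0, "ty": 0, "tz": -0.02, "rx": 0, "ry": 0, "rz": 0, "gripper": 1},
    {"tx": 0, "ty": 0, "tz": -0.04, "rx": 0, "ry": 0, "rz": 0, "gripper": 1},
    {"tx": 0, "ty": 0, "tz": -0.06, "rx": 0, "ry": 0, "rz": 0, "gripper": 1},
    {"tx": 0, "ty": 0, "tz": -0.08, "rx": 0, "ry": 0, "rz": 0, "gripper": 1},
    {"tx": 0, "ty": 0, "tz": -0.08, "rx": 0, "ry": 0, "rz": 0, "gripper": 1},
    {"tx": 0, "ty": 0, "tz": -0.08, "rx": 0, "ry": 0, "rz": 0, "gripper": 1},
    {"tx": 0.04, "ty": 0, "tz": -0.02, "rx": 0, "ry": 0, "rz": 0, "gripper": 1},
    {"tx": 0.08, "ty": 0, "tz": 0, "rx": 0, "ry": 0, "rz": 0, "gripper": 1},
    {"tx": 0.08, "ty": 0, "tz": 0, "rx": 0, "ry": 0, "rz": 0, "gripper": 1},
    {"tx": 0.08, "ty": 0, "tz": 0, "rx": 0, "ry": 0, "rz": 0, "gripper": 1},
    {"tx": 0.08, "ty": 0, "tz": 0, "rx": 0, "ry": 0, "rz": 0, "gripper": 1},
    {"tx": 0.08, "ty": 0, "tz": 0, "rx": 0, "ry": 0, "rz": 0, "gripper": 1}
  ]
}}

```text
time_s: 7.3
ee_pos: [439.8, -79.8, 264.8]
ee_rot: [-179.9, -0.1, 90.0]
force: [0.2, -0.0, -1.1]
gripper_width: 25.3
gripper_force: 25.0
```

{"name": "send_rows", "arguments": {
  "motion": [
    {"tx": 0.09, "ty": 0.012, "tz": 0, "rx": 0, "ry": 0, "rz": 0, "gripper": 1},
    {"tx": 0.09, "ty": 0.012, "tz": 0, "rx": 0, "ry": 0, "rz": 0, "gripper": 1},
    {"tx": 0.09, "ty": 0.012, "tz": 0, "rx": 0, "ry": 0, "rz": 0, "gripper": 1},
    {"tx": 0.09, "ty": 0.012, "tz": 0, "rx": 0, "ry": 0, "rz": 0, "gripper": 1},
    {"tx": 0.09, "ty": 0.012, "tz": 0, "rx": 0, "ry": 0, "rz": 0, "gripper": 1},
    {"tx": 0.07, "ty": 0.012, "tz": 0, "rx": 0, "ry": 0, "rz": 0, "gripper": 1},
    {"tx": 0, "ty": 0, "tz": 0, "rx": 0, "ry": 0, "rz": 0, "gripper": 1},
    {"tx": 0, "ty": 0, "tz": 0, "rx": 0, "ry": 0, "rz": 0, "gripper": 1}
  ]
}}

```text
time_s: 8.3
ee_pos: [475.9, 177.6, 265.1]
ee_rot: [-179.9, 0.1, 90.1]
force: [0.2, 0.0, -0.6]
gripper_width: 25.4
gripper_force: 25.0
```

```bash
python3 snap.py w3; python3 fitall.py w3.pkl
```

```text
{'time_s': 8.3, 'ee_pos': [475.91, 177.59, 265.05], 'ee_rot': [-179.87, 0.07, 90.06], 'qpos': [19.18, 10.6, 92.81, -0.02, 76.72, 19.12], 'force': [0.25, 0.01, -0.61]}
green [ 565. -101.] area 95.0 loss 1.0
middle [556.  104.2  24.3] area 660.0 loss 0.278
small [459.5 230.4  -9. ] area 664.0 loss 0.354
large [541.3 347.9  -2.7] area 964.0 loss 0.268
```

View pics/w3.png

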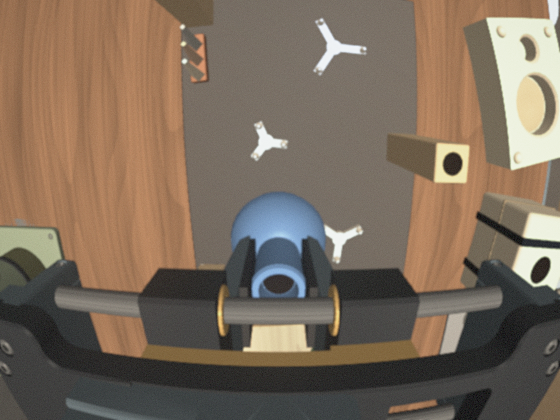

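The small stilt is at (266,141), large at (334,47) and middle at (341,238); the blue vase hangs upright in the grip with its rim at (279,282).

```bash
python3 - <<'E'
from h import *
w=pickle.load(open('w3.pkl','rb'))
print('rim',ray((279,281.5),298,*w)-w[1]['ee_pos'],'hub',ray((266,142),43,*w))
im=w[0]['frame'][:,:,::-1];im=cv2.resize(im,None,fx=6,fy=6,interpolation=cv2.INTER_CUBIC)
a=np.linspace(0,6.3,60)
x,y=460,230.7
for z,r in((53,21),(43,2)):
    p=proj(np.c_[x+r*np.cos(a),y+r*np.sin(a),np.full(60,z)],*w);cv2.polylines(im,[np.round((p+.5)*6).astype(int)],True,(0,0,255),1)
t=w[1]['ee_pos']
A=im[640:1050,1400:1800].copy()
for z,r in((t[2]+33,13),(t[2]-51+17,33)):
    p=proj(np.c_[t[0]+r*np.cos(a),t[1]+r*np.sin(a),np.full(60,z)],*w);cv2.polylines(im,[np.round((p+.5)*6).astype(int)],True,(0,0,255),1)
B=cv2.resize(im[1100:1850,1300:2050],(410,410));cv2.imwrite('pics/ov3.png',np.hstack([A[:,:390],B]))
E
```

```text
rim [[-0.64261034  5.80636302 32.9479999 ]] hub [[459.62636261 229.26108377  43.        ]]
```

View pics/ov3.png

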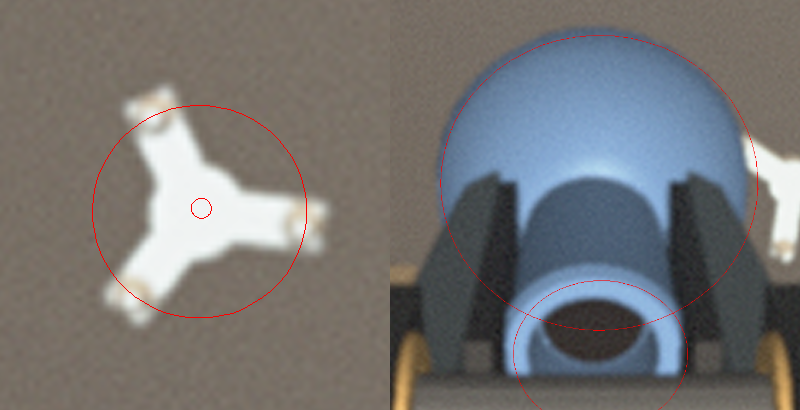

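{"name": "send_rows", "arguments": {
  "motion": [
    {"tx": 0.05, "ty": -0.015, "tz": 0, "rx": 0, "ry": 0, "rz": 0, "gripper": 1},
    {"tx": 0.053, "ty": -0.016, "tz": 0, "rx": 0, "ry": 0, "rz": 0, "gripper": 1},
    {"tx": 0, "ty": 0, "tz": 0.05, "rx": 0, "ry": 0, "rz": 0, "gripper": 1},
    {"tx": 0, "ty": 0, "tz": 0.07, "rx": 0, "ry": 0, "rz": 0, "gripper": 1},
    {"tx": 0, "ty": 0, "tz": 0.07, "rx": 0, "ry": 0, "rz": 0, "gripper": 1},
    {"tx": 0, "ty": 0, "tz": 0.05, "rx": 0, "ry": 0, "rz": 0, "gripper": 1},
    {"tx": 0, "ty": 0, "tz": 0.04, "rx": 0, "ry": 0, "rz": 0, "gripper": 1},
    {"tx": 0, "ty": 0, "tz": 0.02, "rx": 0, "ry": 0, "rz": 0, "gripper": 1},
    {"tx": 0, "ty": 0, "tz": 0.01, "rx": 0, "ry": 0, "rz": 0, "gripper": 1},
    {"tx": 0, "ty": 0, "tz": 0, "rx": 0, "ry": 0, "rz": 0, "gripper": 1},
    {"tx": 0, "ty": 0, "tz": 0, "rx": 0, "ry": 0, "rz": 0, "gripper": 1}
  ]
}}

```text
time_s: 9.72
ee_pos: [462.2, 229.4, 111.6]
ee_rot: [179.9, -0.0, 90.0]
force: [-0.0, 0.6, -1.4]
gripper_width: 25.4
gripper_force: 25.0
```

```bash
python3 snap.py s2 side;python3 snap.py c2 scene; python3 - <<'E'
from h import *
o=[]
for n,c in(('s2',(206,300)),('c2',(366,275))):
    f,s=pickle.load(open(n+'.pkl','rb'));x,y=c[0]-40,c[1]-60
    o.append(cv2.resize(f['frame'][y:y+115,x:x+80,::-1],None,fx=5,fy=5,interpolation=cv2.INTER_CUBIC))
cv2.imwrite('pics/p2.png',np.hstack(o))
E
```

```text
{'time_s': 9.72, 'ee_pos': [462.17, 229.44, 111.64], 'ee_rot': [179.92, -0.03, 90.01], 'qpos': [25.13, 18.18, 106.02, -0.0, 55.71, 25.12], 'force': [-0.01, 0.62, -1.44]}
{'time_s': 9.78, 'ee_pos': [462.12, 229.44, 111.62], 'ee_rot': [179.92, -0.03, 90.02], 'qpos': [25.13, 18.18, 106.03, -0.01, 55.71, 25.12], 'force': [0.56, 0.0, -0.87]}
```

View pics/p2.png

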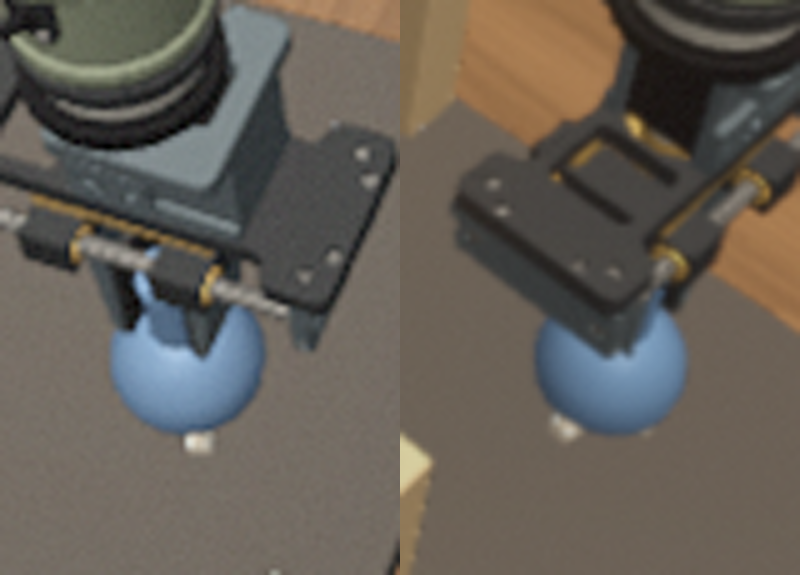

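{"name": "send_rows", "arguments": {
  "motion": [
    {"tx": 0, "ty": -0.003, "tz": 0.006, "rx": 0, "ry": 0, "rz": 0, "gripper": 1},
    {"tx": 0, "ty": 0, "tz": 0.004, "rx": 0, "ry": 0, "rz": 0, "gripper": 1},
    {"tx": 0, "ty": 0, "tz": 0, "rx": 0, "ry": 0, "rz": 0, "gripper": 1},
    {"tx": 0, "ty": 0, "tz": 0, "rx": 0, "ry": 0, "rz": 0, "gripper": 1}
  ]
}}

```text
time_s: 10.32
ee_pos: [460.2, 229.3, 105.9]
ee_rot: [180.0, 0.0, 90.0]
force: [-1.0, 0.5, -0.1]
gripper_width: 25.5
gripper_force: 25.0
```

{"name": "send_rows", "arguments": {
  "motion": [
    {"tx": 0, "ty": 0, "tz": 0.002, "rx": 0, "ry": 0, "rz": 0, "gripper": 1},
    {"tx": 0, "ty": 0, "tz": 0, "rx": 0, "ry": 0, "rz": 0, "gripper": 1},
    {"tx": 0, "ty": 0, "tz": 0, "rx": 0, "ry": 0, "rz": 0, "gripper": 1}
  ]
}}

```text
time_s: 10.7
ee_pos: [460.2, 229.2, 104.9]
ee_rot: [180.0, 0.0, 90.0]
force: [-0.1, 0.2, -1.0]
gripper_width: 25.7
gripper_force: 25.0
```

{"name": "send_rows", "arguments": {
  "motion": [
    {"tx": 0, "ty": 0, "tz": 0.002, "rx": 0, "ry": 0, "rz": 0, "gripper": 1},
    {"tx": 0, "ty": 0, "tz": 0, "rx": 0, "ry": 0, "rz": 0, "gripper": 1},
    {"tx": 0, "ty": 0, "tz": 0, "rx": 0, "ry": 0, "rz": 0, "gripper": 1}
  ]
}}

```text
time_s: 11.08
ee_pos: [460.2, 229.3, 103.9]
ee_rot: [-180.0, 0.0, 90.0]
force: [-0.4, -0.9, -1.0]
gripper_width: 25.6
gripper_force: 25.0
```

{"name": "send_rows", "arguments": {
  "motion": [
    {"tx": 0, "ty": 0, "tz": 0.002, "rx": 0, "ry": 0, "rz": 0, "gripper": 1},
    {"tx": 0, "ty": 0, "tz": 0, "rx": 0, "ry": 0, "rz": 0, "gripper": 1},
    {"tx": 0, "ty": 0, "tz": 0, "rx": 0, "ry": 0, "rz": 0, "gripper": 1}
  ]
}}

```text
time_s: 11.45
ee_pos: [460.3, 229.4, 103.5]
ee_rot: [180.0, -0.0, 90.0]
force: [-1.4, -0.3, 5.6]
gripper_width: 25.4
gripper_force: 25.0
```

Contact at the expected height, so release, rise, and back off to check.

{"name": "send_rows", "arguments": {
  "motion": [
    {"tx": 0, "ty": 0, "tz": 0, "rx": 0, "ry": 0, "rz": 0, "gripper": 0.3},
    {"tx": 0, "ty": 0, "tz": 0, "rx": 0, "ry": 0, "rz": 0, "gripper": -0.2},
    {"tx": 0, "ty": 0, "tz": 0, "rx": 0, "ry": 0, "rz": 0, "gripper": -1},
    {"tx": 0, "ty": 0, "tz": 0, "rx": 0, "ry": 0, "rz": 0, "gripper": -1},
    {"tx": 0, "ty": 0, "tz": -0.05, "rx": 0, "ry": 0, "rz": 0, "gripper": -1},
    {"tx": 0, "ty": 0, "tz": -0.1, "rx": 0, "ry": 0, "rz": 0, "gripper": -1},
    {"tx": 0, "ty": 0, "tz": -0.1, "rx": 0, "ry": 0, "rz": 0, "gripper": -1},
    {"tx": 0, "ty": 0, "tz": -0.1, "rx": 0, "ry": 0, "rz": 0, "gripper": -1},
    {"tx": -0.06, "ty": 0.015, "tz": -0.03, "rx": 0, "ry": 0, "rz": 0, "gripper": -1},
    {"tx": -0.06, "ty": 0.015, "tz": 0, "rx": 0, "ry": 0, "rz": 0, "gripper": -1},
    {"tx": 0, "ty": 0, "tz": 0, "rx": 0, "ry": 0, "rz": 0, "gripper": -1},
    {"tx": 0, "ty": 0, "tz": 0, "rx": 0, "ry": 0, "rz": 0, "gripper": -1}
  ]
}}

```text
time_s: 12.95
ee_pos: [475.0, 169.7, 292.6]
ee_rot: [-180.0, -0.0, 90.0]
force: [-0.1, -0.7, 0.5]
gripper_width: 91.4
gripper_force: 0.0
```

```bash
python3 snap.py w4;  python3 snap.py s4 side; python3 snap.py c4 scene;python3 - <<'E'
from h import *
V=[pickle.load(open(n+'.pkl','rb')) for n in('w4','s4','c4')];o=[]
a=np.linspace(0,6.3,60);x,y=459.6,231.3
print(proj([x,y,53],*V[0]))
for f,s in V:
    c=np.round(proj([x,y,85],f,s)[0]).astype(int);h=22 if len(o) else 50;k=264/(2*h)
    im=f['frame'][c[1]-h:c[1]+h,c[0]-h:c[0]+h,::-1];im=cv2.resize(im,(264,264),interpolation=cv2.INTER_CUBIC)
    for z,r in((53,31),(70,33),(137,13)):
        p=proj(np.c_[x+r*np.cos(a),y+r*np.sin(a),np.full(60,z)],f,s);cv2.polylines(im,[np.round((p+.5-c+h)*k).astype(int)],True,(0,0,255),1)
    o.append(im)
cv2.imwrite('pics/p4.png',np.hstack(o))
E
python3 fitall.py w4.pkl
```

```text
{'time_s': 12.95, 'ee_pos': [474.99, 169.7, 292.64], 'ee_rot': [-179.96, -0.02, 90.01], 'qpos': [18.33, 9.51, 90.27, 0.04, 80.25, 18.32], 'force': [-0.08, -0.68, 0.47]}
{'time_s': 13.0, 'ee_pos': [474.94, 169.9, 292.59], 'ee_rot': [-179.96, -0.01, 90.05], 'qpos': [18.36, 9.52, 90.27, 0.03, 80.25, 18.31], 'force': [0.79, 0.32, -0.58]}
{'time_s': 13.05, 'ee_pos': [474.93, 169.99, 292.57], 'ee_rot': [-179.96, -0.01, 90.07], 'qpos': [18.37, 9.52, 90.27, 0.02, 80.25, 18.31], 'force': [-0.17, 0.44, -0.62]}
[[266.89008156 133.3973135 ]]
green [ 564.4 -109.4] area 1015.0 loss 0.496
middle [554.9 104.2  26.7] area 649.0 loss 0.267
small [457.7 241.3 -42.4] area 1238.0 loss 0.734
large [541.2 348.9  -2.6] area 857.0 loss 0.277
```

View pics/p4.png

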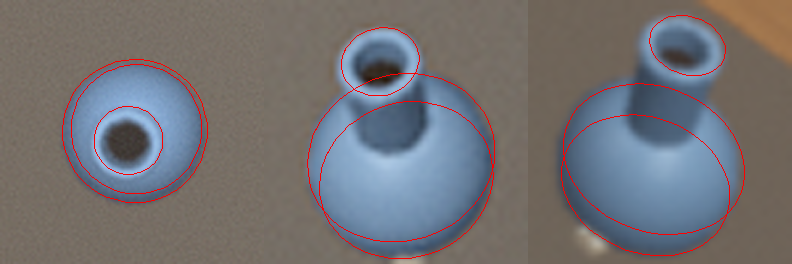

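Blue sits within about 1 mm of the stilt position in all three views. Next, green.

{"name": "send_rows", "arguments": {
  "motion": [
    {"tx": -0.05, "ty": 0.015, "tz": 0, "rx": 0, "ry": 0, "rz": 0, "gripper": -1},
    {"tx": -0.1, "ty": 0.032, "tz": 0, "rx": 0, "ry": 0, "rz": 0, "gripper": -1},
    {"tx": -0.1, "ty": 0.032, "tz": 0, "rx": 0, "ry": 0, "rz": 0, "gripper": -1},
    {"tx": -0.1, "ty": 0.032, "tz": 0, "rx": 0, "ry": 0, "rz": 0, "gripper": -1},
    {"tx": -0.1, "ty": 0.032, "tz": 0, "rx": 0, "ry": 0, "rz": 0, "gripper": -1},
    {"tx": -0.1, "ty": 0.032, "tz": 0, "rx": 0, "ry": 0, "rz": 0, "gripper": -1},
    {"tx": 0, "ty": 0, "tz": 0, "rx": 0, "ry": 0, "rz": 0, "gripper": -1},
    {"tx": 0, "ty": 0, "tz": 0, "rx": 0, "ry": 0, "rz": 0, "gripper": -1}
  ]
}}

```text
time_s: 14.1
ee_pos: [562.7, -104.9, 292.6]
ee_rot: [-180.0, -0.0, 90.0]
force: [0.3, -0.1, 0.4]
gripper_width: 91.2
gripper_force: 0.0
```

{"name": "send_rows", "arguments": {
  "motion": [
    {"tx": 0, "ty": 0, "tz": 0.08, "rx": 0, "ry": 0, "rz": 0, "gripper": -1},
    {"tx": 0, "ty": 0, "tz": 0.08, "rx": 0, "ry": 0, "rz": 0, "gripper": -1},
    {"tx": 0, "ty": 0, "tz": 0.08, "rx": 0, "ry": 0, "rz": 0, "gripper": -1},
    {"tx": 0, "ty": 0, "tz": 0.08, "rx": 0, "ry": 0, "rz": 0, "gripper": -1},
    {"tx": 0, "ty": 0, "tz": 0.06, "rx": 0, "ry": 0, "rz": 0, "gripper": -1},
    {"tx": 0, "ty": 0, "tz": 0.03, "rx": 0, "ry": 0, "rz": 0, "gripper": -1},
    {"tx": 0, "ty": 0, "tz": 0, "rx": 0, "ry": 0, "rz": 0, "gripper": -1}
  ]
}}

```text
time_s: 14.98
ee_pos: [562.5, -104.6, 87.6]
ee_rot: [-179.9, -0.0, 90.1]
force: [-0.7, -0.3, 0.7]
gripper_width: 91.0
gripper_force: 0.0
```

{"name": "send_rows", "arguments": {
  "motion": [
    {"tx": 0, "ty": 0, "tz": 0, "rx": 0, "ry": 0, "rz": 0, "gripper": 1},
    {"tx": 0, "ty": 0, "tz": 0, "rx": 0, "ry": 0, "rz": 0, "gripper": 1},
    {"tx": 0, "ty": 0, "tz": 0, "rx": 0, "ry": 0, "rz": 0, "gripper": 1},
    {"tx": 0, "ty": 0, "tz": 0, "rx": 0, "ry": 0, "rz": 0, "gripper": 1},
    {"tx": 0, "ty": 0, "tz": 0, "rx": 0, "ry": 0, "rz": 0, "gripper": 1},
    {"tx": 0, "ty": 0, "tz": 0, "rx": 0, "ry": 0, "rz": 0, "gripper": 1},
    {"tx": 0, "ty": 0, "tz": 0, "rx": 0, "ry": 0, "rz": 0, "gripper": 1},
    {"tx": 0, "ty": 0, "tz": 0, "rx": 0, "ry": 0, "rz": 0, "gripper": 1}
  ],
  "grip_force": 25
}}

```text
time_s: 15.98
ee_pos: [562.9, -105.7, 87.9]
ee_rot: [180.0, 0.0, 90.0]
force: [1.1, 0.3, -0.4]
gripper_width: 27.6
gripper_force: 25.0
```

{"name": "send_rows", "arguments": {
  "motion": [
    {"tx": 0, "ty": 0, "tz": -0.02, "rx": 0, "ry": 0, "rz": 0, "gripper": 1},
    {"tx": 0, "ty": 0, "tz": -0.05, "rx": 0, "ry": 0, "rz": 0, "gripper": 1},
    {"tx": 0, "ty": 0, "tz": -0.08, "rx": 0, "ry": 0, "rz": 0, "gripper": 1},
    {"tx": 0, "ty": 0, "tz": -0.08, "rx": 0, "ry": 0, "rz": 0, "gripper": 1},
    {"tx": 0, "ty": 0, "tz": -0.08, "rx": 0, "ry": 0, "rz": 0, "gripper": 1},
    {"tx": 0.03, "ty": 0, "tz": -0.065, "rx": 0, "ry": 0, "rz": 0, "gripper": 1},
    {"tx": 0.07, "ty": 0.004, "tz": 0, "rx": 0, "ry": 0, "rz": 0, "gripper": 1},
    {"tx": 0.08, "ty": 0.004, "tz": 0, "rx": 0, "ry": 0, "rz": 0, "gripper": 1},
    {"tx": 0.08, "ty": 0.004, "tz": 0, "rx": 0, "ry": 0, "rz": 0, "gripper": 1},
    {"tx": 0.06, "ty": 0.004, "tz": 0, "rx": 0, "ry": 0, "rz": 0, "gripper": 1},
    {"tx": 0, "ty": 0, "tz": 0, "rx": 0, "ry": 0, "rz": 0, "gripper": 1},
    {"tx": 0, "ty": 0, "tz": 0, "rx": 0, "ry": 0, "rz": 0, "gripper": 1}
  ]
}}

```text
time_s: 17.48
ee_pos: [570.5, 53.7, 275.6]
ee_rot: [-180.0, 0.1, 90.0]
force: [0.5, 0.5, -1.6]
gripper_width: 27.6
gripper_force: 25.0
```

```bash
cat > ov.py <<'E'
from h import *
def overlay(name,x,y,rt,k,off,yaw,out):
    w=pickle.load(open(name+'.pkl','rb'));t=w[1]['ee_pos'];a=np.linspace(0,6.3,60);S=6
    im=cv2.resize(w[0]['frame'][:,:,::-1],None,fx=S,fy=S,interpolation=cv2.INTER_CUBIC)
    def circ(x,y,z,r):
        p=proj(np.c_[x+r*np.cos(a),y+r*np.sin(a),np.full(60,z)],*w);cv2.polylines(im,[np.round((p+.5)*S).astype(int)],True,(0,0,255),1);return (p.mean(0)+.5)*S
    c=circ(x,y,43,2).astype(int)
    for j in range(3):
        b=np.radians(yaw+120*j);circ(x+rt*np.cos(b),y+rt*np.sin(b),53,1.5)
    d=D[k];z0=t[2]-off
    circ(t[0],t[1],z0+d[4],d[3]/2);q=circ(t[0],t[1],z0+d[2]*.4,d[1]/2).astype(int)
    A=cv2.resize(im[c[1]-200:c[1]+200,c[0]-200:c[0]+200],(400,400))
    y0=max(q[1]-400,0);B=cv2.resize(im[y0:y0+900,q[0]-450:q[0]+450],(400,400))
    cv2.imwrite(f'pics/{out}.png',np.hstack([A,B]))
E
python3 snap.py w5; python3 fitall.py w5.pkl|grep mid; python3 -c "
from ov import *
overlay('w5',555.5,105.5,28,'M',62.5,25.5,'ov5')"
```

```text
{'time_s': 17.48, 'ee_pos': [570.5, 53.75, 275.58], 'ee_rot': [-179.99, 0.05, 90.02], 'qpos': [4.26, 16.36, 83.6, -0.05, 80.06, 4.25], 'force': [0.48, 0.5, -1.61]}
middle [553.8 104.7  27. ] area 748.0 loss 0.301
```

View pics/ov5.png

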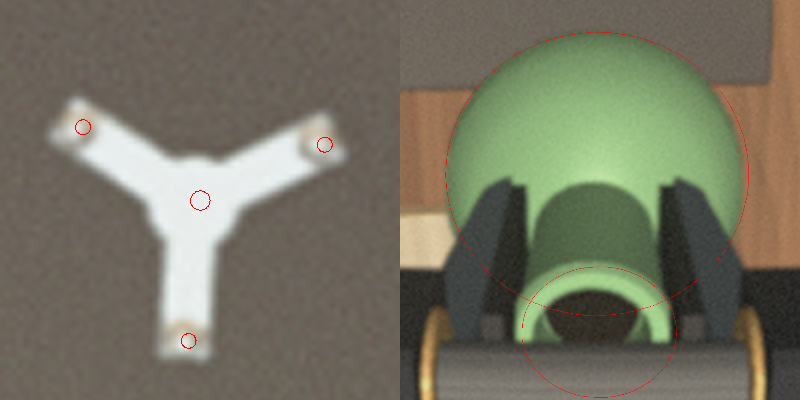

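Stilt and vase offsets measured: go to TCP (555.3, 106.1).

{"name": "send_rows", "arguments": {
  "motion": [
    {"tx": 0.052, "ty": -0.015, "tz": 0, "rx": 0, "ry": 0, "rz": 0, "gripper": 1},
    {"tx": 0.053, "ty": -0.015, "tz": 0, "rx": 0, "ry": 0, "rz": 0, "gripper": 1},
    {"tx": 0, "ty": 0, "tz": 0.05, "rx": 0, "ry": 0, "rz": 0, "gripper": 1},
    {"tx": 0, "ty": 0, "tz": 0.07, "rx": 0, "ry": 0, "rz": 0, "gripper": 1},
    {"tx": 0, "ty": 0, "tz": 0.07, "rx": 0, "ry": 0, "rz": 0, "gripper": 1},
    {"tx": 0, "ty": 0, "tz": 0.05, "rx": 0, "ry": 0, "rz": 0, "gripper": 1},
    {"tx": 0, "ty": 0, "tz": 0.04, "rx": 0, "ry": 0, "rz": 0, "gripper": 1},
    {"tx": 0, "ty": 0, "tz": 0.02, "rx": 0, "ry": 0, "rz": 0, "gripper": 1},
    {"tx": 0, "ty": 0, "tz": 0.01, "rx": 0, "ry": 0, "rz": 0, "gripper": 1},
    {"tx": 0, "ty": 0, "tz": 0, "rx": 0, "ry": 0, "rz": 0, "gripper": 1},
    {"tx": 0, "ty": 0, "tz": 0, "rx": 0, "ry": 0, "rz": 0, "gripper": 1}
  ]
}}

```text
time_s: 18.9
ee_pos: [556.3, 106.8, 121.2]
ee_rot: [179.9, -0.0, 90.0]
force: [-0.3, -0.5, -1.4]
gripper_width: 27.3
gripper_force: 25.0
```

{"name": "send_rows", "arguments": {
  "motion": [
    {"tx": 0, "ty": 0, "tz": 0.003, "rx": 0, "ry": 0, "rz": 0, "gripper": 1},
    {"tx": 0, "ty": 0, "tz": 0, "rx": 0, "ry": 0, "rz": 0, "gripper": 1},
    {"tx": 0, "ty": 0, "tz": 0, "rx": 0, "ry": 0, "rz": 0, "gripper": 1}
  ]
}}

```text
time_s: 19.27
ee_pos: [555.8, 106.8, 119.0]
ee_rot: [180.0, 0.0, 90.0]
force: [0.1, 0.5, -1.1]
gripper_width: 27.4
gripper_force: 25.0
```

{"name": "send_rows", "arguments": {
  "motion": [
    {"tx": -0.001, "ty": -0.001, "tz": 0.004, "rx": 0, "ry": 0, "rz": 0, "gripper": 1},
    {"tx": 0, "ty": 0, "tz": 0, "rx": 0, "ry": 0, "rz": 0, "gripper": 1},
    {"tx": 0, "ty": 0, "tz": 0, "rx": 0, "ry": 0, "rz": 0, "gripper": 1}
  ]
}}

```text
time_s: 19.65
ee_pos: [555.2, 106.2, 116.9]
ee_rot: [-180.0, 0.0, 90.0]
force: [-0.1, 0.5, -1.2]
gripper_width: 27.3
gripper_force: 25.0
```

{"name": "send_rows", "arguments": {
  "motion": [
    {"tx": 0, "ty": 0, "tz": 0.002, "rx": 0, "ry": 0, "rz": 0, "gripper": 1},
    {"tx": 0, "ty": 0, "tz": 0, "rx": 0, "ry": 0, "rz": 0, "gripper": 1},
    {"tx": 0, "ty": 0, "tz": 0, "rx": 0, "ry": 0, "rz": 0, "gripper": 1}
  ]
}}

```text
time_s: 20.02
ee_pos: [555.2, 106.3, 115.9]
ee_rot: [180.0, 0.0, 90.0]
force: [-0.1, 0.0, -1.8]
gripper_width: 27.3
gripper_force: 25.0
```

{"name": "send_rows", "arguments": {
  "motion": [
    {"tx": 0, "ty": 0, "tz": 0.002, "rx": 0, "ry": 0, "rz": 0, "gripper": 1},
    {"tx": 0, "ty": 0, "tz": 0, "rx": 0, "ry": 0, "rz": 0, "gripper": 1},
    {"tx": 0, "ty": 0, "tz": 0, "rx": 0, "ry": 0, "rz": 0, "gripper": 1}
  ]
}}

```text
time_s: 20.4
ee_pos: [555.4, 106.3, 115.5]
ee_rot: [180.0, -0.0, 90.0]
force: [-0.7, -0.3, 3.6]
gripper_width: 27.4
gripper_force: 25.0
```

{"name": "send_rows", "arguments": {
  "motion": [
    {"tx": 0, "ty": 0, "tz": 0, "rx": 0, "ry": 0, "rz": 0, "gripper": 0.3},
    {"tx": 0, "ty": 0, "tz": 0, "rx": 0, "ry": 0, "rz": 0, "gripper": -0.2},
    {"tx": 0, "ty": 0, "tz": 0, "rx": 0, "ry": 0, "rz": 0, "gripper": -1},
    {"tx": 0, "ty": 0, "tz": 0, "rx": 0, "ry": 0, "rz": 0, "gripper": -1},
    {"tx": 0, "ty": 0, "tz": -0.05, "rx": 0, "ry": 0, "rz": 0, "gripper": -1},
    {"tx": 0, "ty": 0, "tz": -0.1, "rx": 0, "ry": 0, "rz": 0, "gripper": -1},
    {"tx": 0, "ty": 0, "tz": -0.1, "rx": 0, "ry": 0, "rz": 0, "gripper": -1},
    {"tx": 0, "ty": 0, "tz": -0.1, "rx": 0, "ry": 0, "rz": 0, "gripper": -1},
    {"tx": -0.06, "ty": 0.015, "tz": 0, "rx": 0, "ry": 0, "rz": 0, "gripper": -1},
    {"tx": -0.06, "ty": 0.015, "tz": 0, "rx": 0, "ry": 0, "rz": 0, "gripper": -1},
    {"tx": 0, "ty": 0, "tz": 0, "rx": 0, "ry": 0, "rz": 0, "gripper": -1},
    {"tx": 0, "ty": 0, "tz": 0, "rx": 0, "ry": 0, "rz": 0, "gripper": -1}
  ]
}}

```text
time_s: 21.9
ee_pos: [570.0, 46.8, 289.7]
ee_rot: [-180.0, -0.0, 90.0]
force: [0.3, 1.5, 0.2]
gripper_width: 90.9
gripper_force: 0.0
```

```bash
python3 snap.py w6; cat > chk.py <<'E'
from h import *
def chk(name,k,hue,x,y,z0=53):
    f,s=pickle.load(open(name+'.pkl','rb'));c=proj([x,y,z0+D[k][4]*.4],f,s)[0]
    m=cv2.morphologyEx(huemask(f,*hue),cv2.MORPH_CLOSE,np.ones((15,15)));m=blob(m,c)
    cs,_=cv2.findContours(m.astype(np.uint8),cv2.RETR_EXTERNAL,cv2.CHAIN_APPROX_NONE);m=cv2.drawContours(m.copy(),cs,-1,1.,-1)
    print(name,fit(lambda p,f,s:vase_hulls(*p,z0,f,s,*D[k]),[x,y],[(f,s,m)],[5,5]),m.sum())
if __name__=='__main__':
    for n,b in(('w4','blue'),):chk('w4','S',(95,125,45),459.6,231.3)
    chk('w6','M',(36,80,45),554.6,106.5)
    print(proj([557,-231,137],*pickle.load(open('w6.pkl','rb'))))
E
python3 chk.py
```

```text
{'time_s': 21.9, 'ee_pos': [570.01, 46.79, 289.74], 'ee_rot': [-179.97, -0.03, 90.01], 'qpos': [3.52, 15.96, 82.16, 0.04, 81.9, 3.5], 'force': [0.32, 1.52, 0.22]}
w4 (array([459.3227478 , 230.18641357]), np.float64(0.06279654762084075)) 2196.0
w6 (array([554.80252905, 105.27727271]), np.float64(0.02176696966223779)) 3487.0
[[269.83420465 389.78811092]]
```

{"name": "send_rows", "arguments": {
  "motion": [
    {"tx": -0.054, "ty": 0, "tz": 0, "rx": 0, "ry": 0, "rz": 0, "gripper": -1},
    {"tx": -0.1, "ty": -0.005, "tz": 0, "rx": 0, "ry": 0, "rz": 0, "gripper": -1},
    {"tx": -0.1, "ty": -0.005, "tz": 0, "rx": 0, "ry": 0, "rz": 0, "gripper": -1},
    {"tx": -0.1, "ty": -0.005, "tz": 0, "rx": 0, "ry": 0, "rz": 0, "gripper": -1},
    {"tx": -0.1, "ty": -0.005, "tz": 0, "rx": 0, "ry": 0, "rz": 0, "gripper": -1},
    {"tx": -0.1, "ty": -0.005, "tz": 0, "rx": 0, "ry": 0, "rz": 0, "gripper": -1},
    {"tx": 0, "ty": 0, "tz": 0, "rx": 0, "ry": 0, "rz": 0, "gripper": -1},
    {"tx": 0, "ty": 0, "tz": 0, "rx": 0, "ry": 0, "rz": 0, "gripper": -1}
  ]
}}

```text
time_s: 22.95
ee_pos: [558.0, -229.5, 289.8]
ee_rot: [-180.0, -0.1, 90.1]
force: [0.6, -0.0, -0.7]
gripper_width: 91.1
gripper_force: 0.0
```

{"name": "send_rows", "arguments": {
  "motion": [
    {"tx": 0, "ty": 0, "tz": 0.08, "rx": 0, "ry": 0, "rz": 0, "gripper": -1},
    {"tx": 0, "ty": 0, "tz": 0.08, "rx": 0, "ry": 0, "rz": 0, "gripper": -1},
    {"tx": 0, "ty": 0, "tz": 0.08, "rx": 0, "ry": 0, "rz": 0, "gripper": -1},
    {"tx": 0, "ty": 0, "tz": 0.08, "rx": 0, "ry": 0, "rz": 0, "gripper": -1},
    {"tx": 0, "ty": 0, "tz": 0.04, "rx": 0, "ry": 0, "rz": 0, "gripper": -1},
    {"tx": 0, "ty": 0, "tz": 0.023, "rx": 0, "ry": 0, "rz": 0, "gripper": -1},
    {"tx": 0, "ty": 0, "tz": 0, "rx": 0, "ry": 0, "rz": 0, "gripper": -1}
  ]
}}

```text
time_s: 23.82
ee_pos: [558.0, -229.5, 98.3]
ee_rot: [-180.0, -0.0, 90.1]
force: [0.6, -0.1, 0.1]
gripper_width: 91.2
gripper_force: 0.0
```

{"name": "send_rows", "arguments": {
  "motion": [
    {"tx": 0, "ty": 0, "tz": 0, "rx": 0, "ry": 0, "rz": 0, "gripper": 1},
    {"tx": 0, "ty": 0, "tz": 0, "rx": 0, "ry": 0, "rz": 0, "gripper": 1},
    {"tx": 0, "ty": 0, "tz": 0, "rx": 0, "ry": 0, "rz": 0, "gripper": 1},
    {"tx": 0, "ty": 0, "tz": 0, "rx": 0, "ry": 0, "rz": 0, "gripper": 1},
    {"tx": 0, "ty": 0, "tz": 0, "rx": 0, "ry": 0, "rz": 0, "gripper": 1},
    {"tx": 0, "ty": 0, "tz": 0, "rx": 0, "ry": 0, "rz": 0, "gripper": 1},
    {"tx": 0, "ty": 0, "tz": 0, "rx": 0, "ry": 0, "rz": 0, "gripper": 1},
    {"tx": 0, "ty": 0, "tz": 0, "rx": 0, "ry": 0, "rz": 0, "gripper": 1}
  ],
  "grip_force": 28
}}

```text
time_s: 24.82
ee_pos: [558.2, -230.8, 98.4]
ee_rot: [180.0, 0.0, 90.0]
force: [1.5, -0.0, -0.3]
gripper_width: 29.7
gripper_force: 28.0
```

{"name": "send_rows", "arguments": {
  "motion": [
    {"tx": 0, "ty": 0, "tz": -0.02, "rx": 0, "ry": 0, "rz": 0, "gripper": 1},
    {"tx": 0, "ty": 0, "tz": -0.05, "rx": 0, "ry": 0, "rz": 0, "gripper": 1},
    {"tx": 0, "ty": 0, "tz": -0.08, "rx": 0, "ry": 0, "rz": 0, "gripper": 1},
    {"tx": 0, "ty": 0, "tz": -0.08, "rx": 0, "ry": 0, "rz": 0, "gripper": 1},
    {"tx": 0, "ty": 0, "tz": -0.08, "rx": 0, "ry": 0, "rz": 0, "gripper": 1},
    {"tx": 0.02, "ty": 0, "tz": -0.06, "rx": 0, "ry": 0, "rz": 0, "gripper": 1},
    {"tx": 0.05, "ty": 0, "tz": -0.034, "rx": 0, "ry": 0, "rz": 0, "gripper": 1},
    {"tx": 0.08, "ty": 0, "tz": 0, "rx": 0, "ry": 0, "rz": 0, "gripper": 1},
    {"tx": 0.09, "ty": 0, "tz": 0, "rx": 0, "ry": 0, "rz": 0, "gripper": 1},
    {"tx": 0.09, "ty": 0, "tz": 0, "rx": 0, "ry": 0, "rz": 0, "gripper": 1},
    {"tx": 0.09, "ty": 0, "tz": 0, "rx": 0, "ry": 0, "rz": 0, "gripper": 1},
    {"tx": 0.09, "ty": 0, "tz": 0, "rx": 0, "ry": 0, "rz": 0, "gripper": 1}
  ]
}}

```text
time_s: 26.32
ee_pos: [556.9, 25.6, 300.5]
ee_rot: [-179.9, 0.0, 90.0]
force: [0.7, -0.4, -3.1]
gripper_width: 29.2
gripper_force: 28.0
```

{"name": "send_rows", "arguments": {
  "motion": [
    {"tx": 0.09, "ty": 0, "tz": 0, "rx": 0, "ry": 0, "rz": 0, "gripper": 1},
    {"tx": 0.09, "ty": 0, "tz": 0, "rx": 0, "ry": 0, "rz": 0, "gripper": 1},
    {"tx": 0.09, "ty": 0, "tz": 0, "rx": 0, "ry": 0, "rz": 0, "gripper": 1},
    {"tx": 0.09, "ty": 0, "tz": 0, "rx": 0, "ry": 0, "rz": 0, "gripper": 1},
    {"tx": 0.09, "ty": 0, "tz": 0, "rx": 0, "ry": 0, "rz": 0, "gripper": 1},
    {"tx": 0.06, "ty": 0, "tz": 0, "rx": 0, "ry": 0, "rz": 0, "gripper": 1},
    {"tx": 0.04, "ty": 0, "tz": 0, "rx": 0, "ry": 0, "rz": 0, "gripper": 1},
    {"tx": 0, "ty": 0, "tz": 0, "rx": 0, "ry": 0, "rz": 0, "gripper": 1},
    {"tx": 0, "ty": 0, "tz": 0, "rx": 0, "ry": 0, "rz": 0, "gripper": 1}
  ]
}}

```text
time_s: 27.45
ee_pos: [557.7, 298.1, 300.5]
ee_rot: [-180.0, 0.1, 90.0]
force: [0.7, -0.1, -3.2]
gripper_width: 29.4
gripper_force: 28.0
```

```bash
python3 snap.py w7; python3 fitall.py w7.pkl|grep large; python3 -c "
from ov import *
overlay('w7',541.3,349.5,35,'L',73.4,-2.6,'ov7')"
```

```text
{'time_s': 27.45, 'ee_pos': [557.65, 298.14, 300.46], 'ee_rot': [-179.99, 0.07, 89.98], 'qpos': [27.12, 21.65, 72.36, -0.06, 86.04, 27.15], 'force': [0.71, -0.14, -3.19]}
large [540.5 348.3  -3. ] area 809.0 loss 0.295
```

View pics/ov7.png

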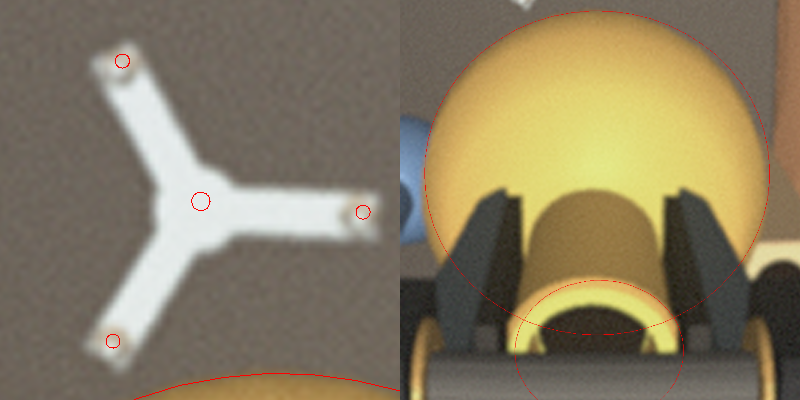

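{"name": "send_rows", "arguments": {
  "motion": [
    {"tx": 0.05, "ty": -0.016, "tz": 0, "rx": 0, "ry": 0, "rz": 0, "gripper": 1},
    {"tx": 0.051, "ty": -0.017, "tz": 0, "rx": 0, "ry": 0, "rz": 0, "gripper": 1},
    {"tx": 0, "ty": 0, "tz": 0.06, "rx": 0, "ry": 0, "rz": 0, "gripper": 1},
    {"tx": 0, "ty": 0, "tz": 0.07, "rx": 0, "ry": 0, "rz": 0, "gripper": 1},
    {"tx": 0, "ty": 0, "tz": 0.07, "rx": 0, "ry": 0, "rz": 0, "gripper": 1},
    {"tx": 0, "ty": 0, "tz": 0.06, "rx": 0, "ry": 0, "rz": 0, "gripper": 1},
    {"tx": 0, "ty": 0, "tz": 0.04, "rx": 0, "ry": 0, "rz": 0, "gripper": 1},
    {"tx": 0, "ty": 0, "tz": 0.025, "rx": 0, "ry": 0, "rz": 0, "gripper": 1},
    {"tx": 0, "ty": 0, "tz": 0.012, "rx": 0, "ry": 0, "rz": 0, "gripper": 1},
    {"tx": 0, "ty": 0, "tz": 0, "rx": 0, "ry": 0, "rz": 0, "gripper": 1},
    {"tx": 0, "ty": 0, "tz": 0, "rx": 0, "ry": 0, "rz": 0, "gripper": 1},
    {"tx": 0, "ty": 0, "tz": 0, "rx": 0, "ry": 0, "rz": 0, "gripper": 1}
  ]
}}

```text
time_s: 29.0
ee_pos: [541.5, 350.0, 132.7]
ee_rot: [179.9, -0.0, 90.0]
force: [0.6, -0.3, -2.6]
gripper_width: 29.8
gripper_force: 28.0
```

{"name": "send_rows", "arguments": {
  "motion": [
    {"tx": -0.002, "ty": 0, "tz": 0.005, "rx": 0, "ry": 0, "rz": 0, "gripper": 1},
    {"tx": 0, "ty": 0, "tz": 0.004, "rx": 0, "ry": 0, "rz": 0, "gripper": 1},
    {"tx": 0, "ty": 0, "tz": 0, "rx": 0, "ry": 0, "rz": 0, "gripper": 1},
    {"tx": 0, "ty": 0, "tz": 0, "rx": 0, "ry": 0, "rz": 0, "gripper": 1}
  ]
}}

```text
time_s: 29.5
ee_pos: [541.2, 348.8, 127.4]
ee_rot: [180.0, 0.0, 90.0]
force: [0.1, -0.0, -3.8]
gripper_width: 29.5
gripper_force: 28.0
```

{"name": "send_rows", "arguments": {
  "motion": [
    {"tx": 0, "ty": 0, "tz": 0.002, "rx": 0, "ry": 0, "rz": 0, "gripper": 1},
    {"tx": 0, "ty": 0, "tz": 0, "rx": 0, "ry": 0, "rz": 0, "gripper": 1},
    {"tx": 0, "ty": 0, "tz": 0, "rx": 0, "ry": 0, "rz": 0, "gripper": 1}
  ]
}}

```text
time_s: 29.88
ee_pos: [541.1, 348.8, 126.4]
ee_rot: [-180.0, 0.0, 90.0]
force: [0.5, -0.1, -3.5]
gripper_width: 29.7
gripper_force: 28.0
```

{"name": "send_rows", "arguments": {
  "motion": [
    {"tx": 0, "ty": 0, "tz": 0.002, "rx": 0, "ry": 0, "rz": 0, "gripper": 1},
    {"tx": 0, "ty": 0, "tz": 0, "rx": 0, "ry": 0, "rz": 0, "gripper": 1},
    {"tx": 0, "ty": 0, "tz": 0, "rx": 0, "ry": 0, "rz": 0, "gripper": 1}
  ]
}}

```text
time_s: 30.25
ee_pos: [541.3, 348.9, 126.1]
ee_rot: [180.0, -0.0, 90.0]
force: [-0.8, -0.6, 3.1]
gripper_width: 29.6
gripper_force: 28.0
```

Contact. Release, rise, and back off to check.

{"name": "send_rows", "arguments": {
  "motion": [
    {"tx": 0, "ty": 0, "tz": 0, "rx": 0, "ry": 0, "rz": 0, "gripper": 0.3},
    {"tx": 0, "ty": 0, "tz": 0, "rx": 0, "ry": 0, "rz": 0, "gripper": -0.2},
    {"tx": 0, "ty": 0, "tz": 0, "rx": 0, "ry": 0, "rz": 0, "gripper": -1},
    {"tx": 0, "ty": 0, "tz": 0, "rx": 0, "ry": 0, "rz": 0, "gripper": -1},
    {"tx": 0, "ty": 0, "tz": -0.05, "rx": 0, "ry": 0, "rz": 0, "gripper": -1},
    {"tx": 0, "ty": 0, "tz": -0.1, "rx": 0, "ry": 0, "rz": 0, "gripper": -1},
    {"tx": 0, "ty": 0, "tz": -0.1, "rx": 0, "ry": 0, "rz": 0, "gripper": -1},
    {"tx": 0, "ty": 0, "tz": -0.1, "rx": 0, "ry": 0, "rz": 0, "gripper": -1},
    {"tx": -0.06, "ty": 0.015, "tz": 0, "rx": 0, "ry": 0, "rz": 0, "gripper": -1},
    {"tx": -0.06, "ty": 0.015, "tz": 0, "rx": 0, "ry": 0, "rz": 0, "gripper": -1},
    {"tx": 0, "ty": 0, "tz": 0, "rx": 0, "ry": 0, "rz": 0, "gripper": -1},
    {"tx": 0, "ty": 0, "tz": 0, "rx": 0, "ry": 0, "rz": 0, "gripper": -1}
  ]
}}

```text
time_s: 31.75
ee_pos: [556.1, 289.2, 300.3]
ee_rot: [-180.0, -0.0, 90.0]
force: [-0.4, -0.9, -0.7]
gripper_width: 91.1
gripper_force: 0.0
```

```bash
python3 snap.py w8; python3 -c "
from chk import *
chk('w8','L',(18,36,80),541,348.7)"; python3 snap.py s8 side; python3 snap.py c8 scene; python3 -c "
from h import *
a=cv2.imread('pics/s8.png')[80:420,70:350];b=cv2.imread('pics/c8.png')[130:420,150:500]
a=cv2.resize(a,None,fx=1.2,fy=1.2);b=cv2.resize(b,None,fx=1.3,fy=1.3);h=max(len(a),len(b))
p=lambda i:cv2.copyMakeBorder(i,0,h-len(i),0,0,cv2.BORDER_CONSTANT)
cv2.imwrite('pics/fin.png',np.hstack([p(a),p(b)]))"
```

```text
{'time_s': 31.75, 'ee_pos': [556.09, 289.24, 300.33], 'ee_rot': [-179.99, -0.03, 90.01], 'qpos': [26.41, 21.07, 73.25, 0.03, 85.68, 26.4], 'force': [-0.39, -0.93, -0.7]}
w8 (array([540.30906727, 347.32685238]), np.float64(0.016338719999077544)) 4713.0
{'time_s': 31.8, 'ee_pos': [555.97, 289.52, 300.25], 'ee_rot': [-179.98, -0.02, 90.05], 'qpos': [26.44, 21.08, 73.25, 0.03, 85.68, 26.39], 'force': [0.47, 0.03, -0.37]}
{'time_s': 31.85, 'ee_pos': [555.95, 289.64, 300.21], 'ee_rot': [-179.98, -0.01, 90.07], 'qpos': [26.46, 21.09, 73.24, 0.02, 85.68, 26.39], 'force': [-0.7, -0.09, 0.37]}
```

View pics/fin.png

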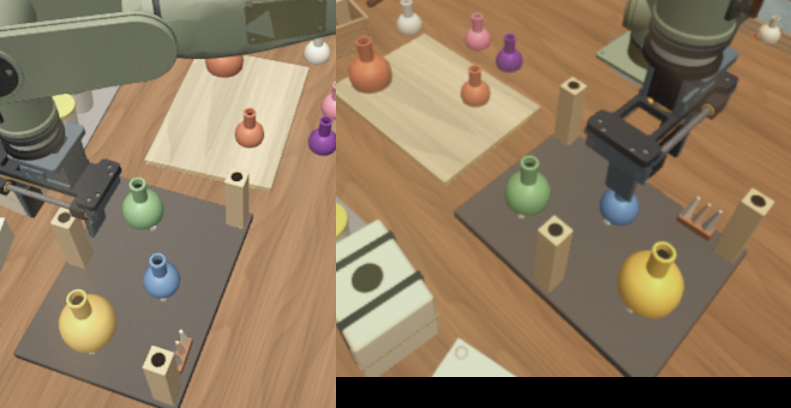

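All three vases stand upright on their stilts (side crop: green at (142,208), blue at (161,278), yellow at (87,322)). The bystanders are untouched, and the fitted vase centres agree with the stilts to about 1.5 mm.

```bash
python3 -c "
from workcell import env
print(env.job_done())"
```

```text
the job is handed in; nothing more can be done
None
```

The blue, green and yellow vases each stand upright on the small, middle and large stilt, centred to within about 1.5 mm by camera fit, and the job was handed in at about 32 s with no verdict reported back.

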